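# Nest the stacking jugs with their handles fanned out

## Task

Clear the washed jugs together: nest the two loose white jugs into the one standing in the steel tray, one in the other, all upright and each pushed fully home. Turn them so that the three handles point well apart and each can be grasped by itself. Keep the jugs upright and lower them in rather than letting them drop, leave the tray jug where it stands and everything else on the bench alone.

Things in the scene. Friction and masses are not known exactly. Their poses are not given: they have to be found in the camera images.
- jug_a_mid (a point): Loose white plastic jug on the bench, 110 mm high, about 100 g, open top. All three jugs alike: a cone 56 mm across at the foot, 91 mm at 86 mm height; there a shoulder, and above it a collar 103 mm across (107 over the rim bead, 99 inside). One handle, along +x; a small pouring lip to 60 mm from the axis along -x. Point: on the axis, 55 mm above the foot; z up; yaw = where the handle points.
- jug_b_mid (a point): The second loose white jug on the bench, like jug a. Point and axes as for jug a. A jug in another is home when its shoulder rests on the lower rim, 24 mm higher than the lower jug. The foot enters the rim with about 20 mm of play all round, which narrows to about 2 mm at home; it rests there level by its own weight.
- jug_c_mid (a point): The white jug standing in the steel tray, like jug a, also loose. Point and axes as for jug a. The hanging grip of an upper jug's handle cannot pass the handle of a jug below: with handles in line the upper jug is held up, askew, by up to about 50 mm. Turned apart, the upper handle hangs freely outside the lower jug.
- jug_a_handle (a point): Middle of the level arm of jug a's handle, to pinch it from above: 68 mm from the jug's axis along +x, 103 mm above its foot, 48 mm above its mid point. The arm is a bar 16 mm wide (y), 12 mm high (z), free from 53 to 81 mm from the axis, its top 1 mm below the rim. From its outer end a grip as wide hangs down, 81 to 95 mm from the axis, to 32 mm above the foot, its lower end free.
- jug_b_handle (a point): The same point on jug b's handle: middle of the level arm, 68 mm from the axis along +x, 48 mm above the jug's mid point.
- jug_c_handle (a point): The same point on jug c's handle: middle of the level arm, 68 mm from the axis along +x, 48 mm above the jug's mid point.
- tray: A shallow stainless steel tray, 184 mm square, rim 20 mm high, floor 3 mm above the bench, fixed; jug c stands in it. Origin: centre of its underside.
- petri: A stack of four clear petri dishes, 90 mm across, 60 mm high; a bystander. Origin: centre of its underside.
- beaker: A glass beaker covered with aluminium foil, 95 mm across, 129 mm high; a bystander. Origin: centre of its underside.
- tip_box: A purple pipette tip box, 122 (x) by 84 (y) by 66 mm high; a bystander. Origin: centre of its underside.

How it is judged:
By the outcome, as a careful person would: the job done as asked, in the order asked, and still so for the second after the job is handed in, with the robot touching nothing.
It also fails if it takes over 64 s, if anything falls off the work surface, if the arm or the gripper's body presses on something with over 40 N, if the wrist force passes 120 N, or if a joint passes its speed limit or range.

## Robot

A 6-joint arm with a two-finger parallel gripper is mounted at the origin on the work surface. World frame = base frame: x ahead of the robot, y to its left, z up, the work surface at z = 0. Lengths are in m, angles in rad, forces in N, time in s.
With the tool pointing down it reaches from about 0.3 to 0.875 m from the base axis. Payload 6.4 kg.
Tool frame: the origin (TCP) lies on the mounting face of the last link; the fingertips stand 173 mm ahead of it and the grasp point (between the pads) lies 155 mm ahead of it (ctrl.tip_reach is the distance from the TCP to the fingertips, in m); z points along the fingers, y is the line along which they close (so a half turn about z gives the same grasp; the last joint's range is limited). The gripper opens to 85 mm and grips with 20 to 120 N. Pads are 22 mm wide; open, the fingers measure 114 mm over their backs; the gripper's body (76 mm by 85 mm) begins 54 mm behind the grasp point. The pads swing forward as they close: fully open they stand 13 mm farther back than shut.
Start: joints at [1.048, 0.181, 1.607, -0, 1.354, -0.206], TCP at [0.179, 0.546, 0.405] pointing down, gripper open.
Joint ranges: [-2.99, 2.99], [-0.89, 2.07], [0.3, 2.58], [-1.14, 4.28], [0, 2.63], [-3.12, 3.12]. Speed limits (rad/s): [2.57, 2.57, 3.01, 3.14, 3.14, 3.14].

## Interface

Orientations are given as a unit quaternion [w, x, y, z].
In Python, from bench import ctrl gives the robot as it stands.
- The arm moves only by the shell command python3 -m pendant 'ROWS'. ROWS is JSON, a list that holds one entry, the list of rows, each a list of 7 numbers: the opening, from 0 (shut) to 1 (fully open), then the shift along the tool's x, y, z in mm, then the turn, a rotation vector about the tool's x, y, z in rad. A call has 1 to 5 rows; each row is the pose to reach, as a shift and turn from the pose commanded when the call began, along the tool's axes at that moment; what a row does not reach only later rows make up. A row lasts 1/12 s, in which the tool goes at most 41.7 mm and 7.16 degrees, less where a joint would pass 70% of its speed; a pose out of reach is approached as far as the arm can. A call with a gripper value outside its range is refused whole. The fingers move at their own pace and stop on an object; the grip force is fixed at half the most. Time passes only in rows, so rows that repeat a pose let the fingers close. It gives the time, the measured TCP pose, the force, the opening and the grip force at its end, in the units of the state.
- ctrl.get_obs(): the state, without advancing time (a new reading comes with each control period).
- ctrl.camera(name): name is "scene" or "top"; returns the picture (420x560x3 uint8, red, green, blue); there is no depth.
- ctrl.camera_params(name): a dict with "mtx" (3x3 intrinsics, pixels), "distortion" ([k1, k2, p1, p2, k3] as OpenCV has them; the pictures are not rectified), "world_from_camera" (4x4, takes a point from camera to world coordinates). Camera axes: x right, y down, z forward; pixel columns grow to the right and rows downward; lengths in m; the calibration is good to about 2 mm. A picture is of the moment at which its call begins. camera_params takes no time and is no camera call.
- ctrl.hand_in(): hands the job in; it is judged then, once.
Trained networks look in the newest picture that a camera, given by its name, has taken for a name from the list of things; names that differ only in an ending like _2 or _b are one class to them, and where a whole thing is asked for, a point or a joint stands for the part that bears it (a point fixed in the world has none). Each returns a list of dicts, best first, with "confidence" (0 to 1); they miss things now and then, are a little off and sometimes report something else, mostly with a low value. They report only what shows in the picture. A call takes as long as a camera call.
- ctrl.boxes_of(camera, name): "point" ([column, row] as shares, 0 to 1, of the picture: columns of its width, rows of its height, amid what is visible of it).
The state is a dict: "time_s": time; "q": joint angles; "dq": joint speeds; "joint_efforts": joint torques, N m; "eef_pos": TCP position; "eef_rot": TCP orientation; "wrist_force": force on the tool from outside, world axes, zero at the start; "torque": the same for the moment, N m; "opening": opening from 0.0 (shut) to 1.0 (fully open); "grasp_force": force on a finger pad.
Only numpy, scipy, OpenCV 4.12 (cv2) and the standard library are available. Lean on these libraries where they do the work, as an engineer would, in place of code of your own. Each camera call takes 0.05 s, during which the arm holds its last target. There are 200 camera calls.

## Working session

There is one attempt and no reset: what is moved stays moved. The work goes in short steps, Python scripts to look and compute and a shell command to move; the robot and the scene stay as the last step left them, time stands still between calls to the robot, and variables do not carry over. Pictures are saved under pics/ and viewed, at most 10 in all, crops included, and the job is handed in when it is done.

```bash
ls; mkdir -p pics
python3 - <<'E'
from bench import ctrl
import cv2,numpy as np
for n in ("scene","top"):
    im=ctrl.camera(n); cv2.imwrite(f"pics/{n}0.png",im[:,:,::-1])
    p=ctrl.camera_params(n); print(n,np.round(p["mtx"],1).tolist(),p["distortion"],np.round(p["world_from_camera"],3).tolist())
    for k in ("jug_a_mid","jug_a_handle","tray"):
        print(k,[(np.round(np.array(d["point"])*[560,420],1).tolist(),round(d["confidence"],2)) for d in ctrl.boxes_of(n,k)])
o=ctrl.get_obs();print(o["eef_pos"],o["eef_rot"],o["time_s"],ctrl.tip_reach)
E
```

```text
pics
scene [[443.0, 0.0, 276.8], [0.0, 443.0, 206.5], [0.0, 0.0, 1.0]] [-0.0188584  0.         0.         0.         0.       ] [[-0.33, 0.529, -0.782, 1.258], [0.944, 0.196, -0.266, 0.253], [0.013, -0.826, -0.564, 0.606], [0.0, 0.0, 0.0, 1.0]]
jug_a_mid [([175.7, 168.7], 0.58)]
jug_a_handle [([176.3, 165.5], 0.6)]
tray [([255.9, 259.7], 0.75)]
top [[470.6, 0.0, 279.4], [0.0, 470.6, 213.4], [0.0, 0.0, 1.0]] [-0.12891258  0.          0.          0.          0.        ] [[0.005, -0.986, 0.165, 0.336], [-1.0, -0.007, -0.015, 0.005], [0.016, -0.165, -0.986, 1.207], [0.0, 0.0, 0.0, 1.0]]
jug_a_mid [([391.5, 244.1], 0.65)]
jug_a_handle [([390.8, 246.8], 0.95)]
tray [([272.8, 193.8], 0.86)]
[0.17910818 0.54637712 0.40458333] [-2.67849067e-05  1.57749088e-01  9.87479222e-01 -1.07410206e-04] 0.4 0.1734
```

View pics/scene0.png

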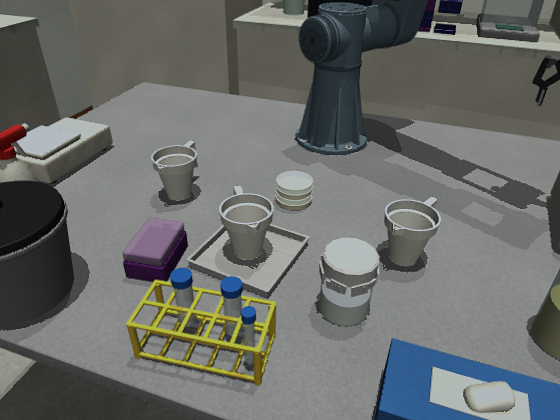

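View pics/top0.png

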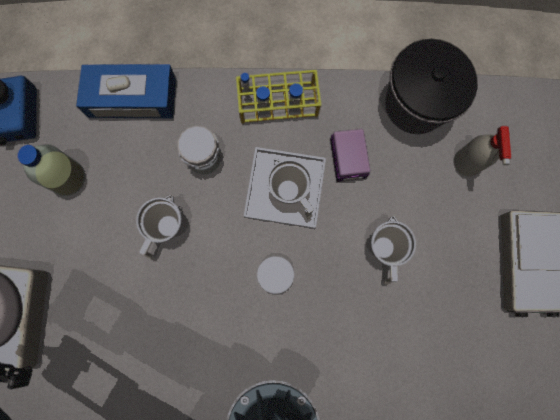

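The scene shows three jugs; in the top view their rims are near (160,220), (290,182, in the tray) and (392,243), with handles near (148,248), (311,212) and (393,274). I'll refine these with a model overlay.

```bash
cat > h.py <<'E'
from bench import ctrl
import cv2,numpy as np
def proj(n,P):
    p=ctrl.camera_params(n);T=np.linalg.inv(p["world_from_camera"])
    return cv2.projectPoints(np.float64(P).reshape(-1,1,3),cv2.Rodrigues(T[:3,:3])[0],T[:3,3],np.array(p["mtx"]),np.array(p["distortion"]))[0].reshape(-1,2)
def back(n,uv,z):
    p=ctrl.camera_params(n);W=np.array(p["world_from_camera"])
    u=cv2.undistortPoints(np.float64(uv).reshape(-1,1,2),np.array(p["mtx"]),np.array(p["distortion"])).reshape(-1,2)
    d=np.c_[u,np.ones(len(u))]@W[:3,:3].T
    return W[:3,3]+d*((z-W[2,3])/d[:,2])[:,None]
def model(x,y,yaw,z0):
    t=np.linspace(0,2*np.pi,60);c,s=np.cos(yaw),np.sin(yaw)
    def circ(r,z): return np.c_[x+r*np.cos(t),y+r*np.sin(t),0*t+z0+z]
    b=np.array([[53,-8],[95,-8],[95,8],[53,8],[53,-8]])/1e3
    bar=np.c_[x+b[:,0]*c-b[:,1]*s,y+b[:,0]*s+b[:,1]*c,0*b[:,0]+z0+.109]
    return circ(.0535,.110),circ(.028,0.),bar
def crop(n,im,j,S=3.3,w=80):
    c=proj(n,[j[0],j[1],j[3]+.08])[0].round()-w/2
    o=cv2.warpAffine(im[:,:,::-1].copy(),np.float64([[S,0,-c[0]*S],[0,S,-c[1]*S]]),(int(w*S),int(w*S)),flags=cv2.INTER_CUBIC)
    for k,L in enumerate(model(*j)):
        q=((proj(n,L)-c+.5)*S*8).round().astype(np.int32)
        cv2.polylines(o,[q],False,[(0,0,255),(0,200,0),(255,0,0)][k],1,cv2.LINE_AA,3)
    return o
E
python3 - <<'E'
from h import *
from scipy.optimize import minimize
J=[]
ims={n:ctrl.camera(n) for n in("top","scene")}
gx={}
for n in ims:
    g=cv2.GaussianBlur(cv2.cvtColor(ims[n],cv2.COLOR_RGB2GRAY).astype(np.float32),(0,0),1.2); gx[n]=cv2.GaussianBlur(np.hypot(cv2.Sobel(g,5,1,0),cv2.Sobel(g,5,0,1)),(0,0),1.)
for rim,hd,z0 in (((160,220),(148,250),0),((290,182),(311,212),.003),((392,243),(393,274),0)):
    a,b=back("top",[rim,hd],z0+.109)
    def cost(v):
        s=0
        for n in gx:
            for L,w in zip(model(*v,z0)[::2],(1,.7)):
                d=np.concatenate([np.linspace(L[i],L[i+1],6) for i in range(len(L)-1)]) if len(L)<9 else L
                q=proj(n,d).astype(np.float32)
                s-=w*cv2.remap(gx[n],q[:,:1],q[:,1:],1).mean()
        return s
    v0=np.r_[a[:2],np.arctan2(*(b-a)[1::-1])]
    r=minimize(cost,v0,method="Nelder-Mead",options=dict(initial_simplex=v0+np.r_[[[0,0,0]],np.diag([.008,.008,.2])]))
    print(v0.round(3),r.x.round(4),r.fun); J.append((*r.x,z0))
cv2.imwrite("pics/m0.png",np.vstack([np.hstack([crop(n,ims[n],j) for j in J]) for n in ims]))
for k in("petri","beaker","tip_box","tray"): print(k,[(back("top",[np.array(d["point"])*[560,420]],{"petri":.06,"beaker":.12,"tip_box":.06,"tray":.01}[k]).round(3).tolist()[0],round(d["confidence"],2)) for d in ctrl.boxes_of("top",k)])
E
```

```text
[0.502 0.271 2.799] [0.5083 0.2722 2.6971] -299.3647766113281
[ 0.596 -0.037 -2.539] [ 0.6029 -0.0299 -2.5045] -284.4517822265625
[ 0.451 -0.279 -3.138] [ 0.4589 -0.2791 -3.1251] -286.52032470703125
petri [([0.385, 0.004, 0.06], 0.93)]
beaker [([0.677, 0.182, 0.12], 0.93), ([0.6, -0.036, 0.12], 0.54)]
tip_box [([0.684, -0.185, 0.06], 0.93)]
tray [([0.591, 0.008, 0.01], 0.92), ([0.717, 0.203, 0.01], 0.72)]
```

View pics/m0.png

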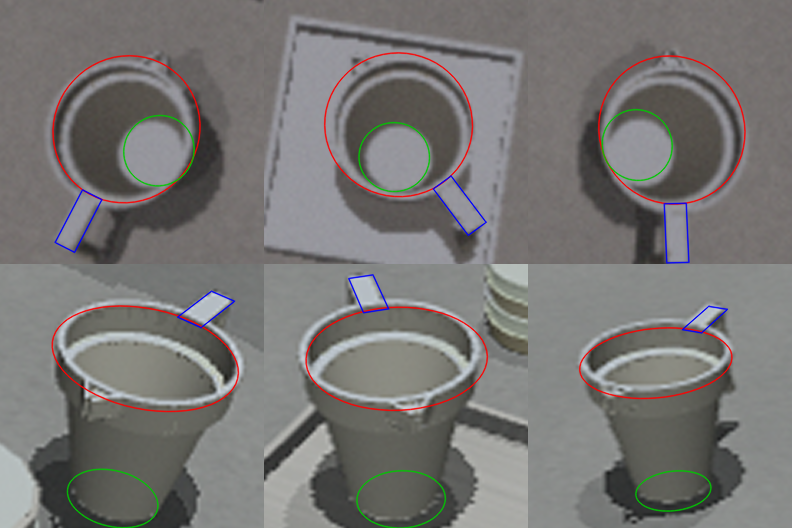

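The overlay rims (red) sit about 2 px inward of the true rims, so the gradient fit latched onto a wrong edge. I'll refit on the bright rim line, with a tighter score.

```bash
cat >> h.py <<'E'
from scipy.optimize import minimize
def fit(ims,v0,z0):
    G={n:cv2.GaussianBlur(cv2.cvtColor(ims[n],cv2.COLOR_RGB2GRAY).astype(np.float32),(0,0),.7) for n in ims}
    t=np.linspace(0,2*np.pi,90)
    def cost(v):
        x,y,a=v;c,s=np.cos(a),np.sin(a);S=0
        P=lambda r,z:np.c_[x+r*np.cos(t),y+r*np.sin(t),0*t+z0+z]
        def H(u,w): u,w=[q.ravel() for q in np.meshgrid(u,w)];return np.c_[x+u*c-w*s,y+u*s+w*c,0*u+z0+.109]
        def m(n,p): q=proj(n,p).astype(np.float32);return cv2.remap(G[n],q[:,:1],q[:,1:],1).mean()
        u=np.linspace(.058,.093,8)
        for n in G:
            S-=2*m(n,P(.0515,.110))-m(n,P(.0565,.110))-m(n,P(.047,.110))
            S-=m(n,H(u,[-.005,0,.005]))-m(n,H(u,[-.012,.012]))
        return S
    best=min((minimize(cost,w,method="Nelder-Mead",options=dict(initial_simplex=w+np.r_[[[0,0,0]],np.diag([.004,.004,.1])])) for w in [np.array(v0)+[dx,dy,0] for dx in(-.006,0,.006) for dy in(-.006,0,.006)]),key=lambda r:r.fun)
    return best.x,best.fun
E
sed -i 's/-c+.5)/-c)/' h.py
python3 - <<'E'
from h import *
ims={n:ctrl.camera(n) for n in("top","scene")};J=[]
for v0,z0 in (((.502,.271,2.73),0),((.597,-.035,-2.52),.003),((.452,-.279,-3.13),0)):
    for s in (["top"],["scene"],["top","scene"]):
        x,f=fit({n:ims[n] for n in s},v0,z0);print(s,x.round(4),f)
    J.append((*x,z0))
cv2.imwrite("pics/m1.png",np.vstack([np.hstack([crop(n,ims[n],j) for j in J]) for n in ims]))
E
```

```text
Traceback (most recent call last):
  File "h.py", line 38, in fit
    best=min((minimize(cost,w,method="Nelder-Mead",options=dict(initial_simplex=w+np.r_[[[0,0,0]],np.diag([.004,.004,.1])])) for w in [np.array(v0)+[dx,dy,0] for dx in(-.006,0,.006) for dy in(-.006,0,.006)]),key=lambda r:r.fun)
  File "h.py", line 38, in <genexpr>
    best=min((minimize(cost,w,method="Nelder-Mead",options=dict(initial_simplex=w+np.r_[[[0,0,0]],np.diag([.004,.004,.1])])) for w in [np.array(v0)+[dx,dy,0] for dx in(-.006,0,.006) for dy in(-.006,0,.006)]),key=lambda r:r.fun)
              ~~~~~~~~^^^^^^^^^^^^^^^^^^^^^^^^^^^^^^^^^^^^^^^^^^^^^^^^^^^^^^^^^^^^^^^^^^^^^^^^^^^^^^^^^^^^^^^^^^^^^^^^^^^^^^
  File "h.py", line 35, in cost
    S-=2*m(n,P(.0515,.110))-m(n,P(.0565,.110))-m(n,P(.047,.110))
                            ~^^^^^^^^^^^^^^^^^
  File "h.py", line 32, in m
    def m(n,p): q=proj(n,p).astype(np.float32);return cv2.remap(G[n],q[:,:1],q[:,1:],1).mean()
                  ~~~~^^^^^
  File "h.py", line 4, in proj
    p=ctrl.camera_params(n);T=np.linalg.inv(p["world_from_camera"])
ValueError: time passes only in moves, steps and waits
```

```bash
sed -i 's/ctrl.camera_params(n)/cp(n)/; 2a import functools\n@functools.lru_cache\ndef cp(n): return ctrl.camera_params(n)' h.py
python3 - <<'E'
from h import *
ims={n:ctrl.camera(n) for n in("top","scene")};J=[]
for v0,z0 in (((.502,.271,2.73),0),((.597,-.035,-2.52),.003),((.452,-.279,-3.13),0)):
    for s in (["top"],["scene"],["top","scene"]):
        x,f=fit({n:ims[n] for n in s},v0,z0);print(s,x.round(4),f)
    J.append((*x,z0))
cv2.imwrite("pics/m1.png",np.vstack([np.hstack([crop(n,ims[n],j) for j in J]) for n in ims]))
E
```

```text
['top'] [0.504  0.2767 2.7193] -83.37517547607422
['scene'] [0.5021 0.2757 2.6936] -137.29212951660156
['top', 'scene'] [0.503  0.276  2.7042] -210.98477172851562
['top'] [ 0.6009 -0.0344 -2.5346] -67.75260925292969
['scene'] [ 0.5982 -0.0352 -2.5237] -121.26309204101562
['top', 'scene'] [ 0.5993 -0.0349 -2.5274] -175.6704864501953
['top'] [ 0.4517 -0.283  -3.161 ] -87.1180419921875
['scene'] [ 0.4496 -0.2836 -3.1697] -90.18248748779297
['top', 'scene'] [ 0.4511 -0.283  -3.1597] -172.8614959716797
```

View pics/m1.png

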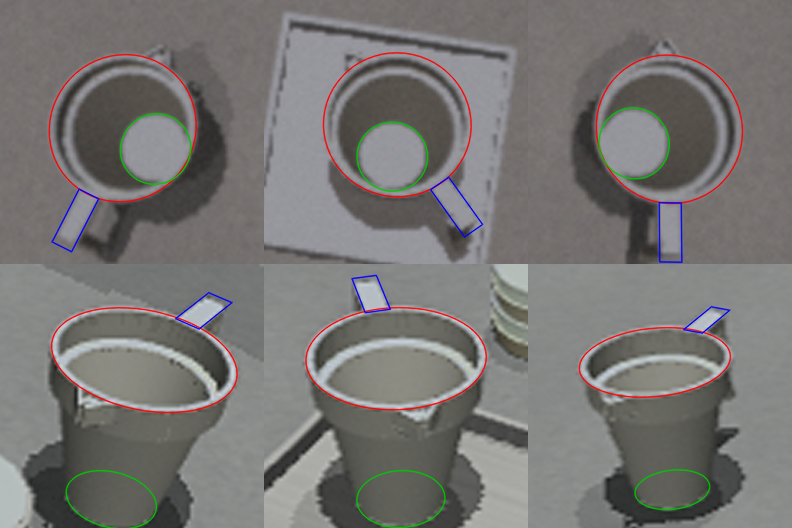

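The overlay now matches all three rims, feet and handles, and the two cameras agree to about 2 mm. Left jug (0.503, 0.276) with handle at 155°, tray jug (0.599, -0.035) at -145°, right jug (0.451, -0.283) at 179°. Next I'll plan the moves.

```bash
cat > go.py <<'E'
import sys,numpy as np
from bench import ctrl
from scipy.spatial.transform import Rotation as R
# args: handle-grasp for jug at x y yaw_deg(handle) tcp_z flip(0/1) r_mm -> row shift
x,y,h,z,f,r=map(float,sys.argv[1:7]);o=ctrl.get_obs()
w,a,b,c=o["eef_rot"];M=R.from_quat([a,b,c,w])
p=np.array([x+r/1e3*np.cos(np.radians(h)),y+r/1e3*np.sin(np.radians(h)),z])
t=np.radians(h+180*f);T=np.array([[np.cos(t),np.sin(t),0],[np.sin(t),-np.cos(t),0],[0,0,-1]]).T
T=np.c_[[np.cos(t),np.sin(t),0],[np.sin(t),-np.cos(t),0],[0,0,-1]]
print("shift mm",(M.inv().apply(p-o["eef_pos"])*1e3).round(1),"turn",(M.inv()*R.from_matrix(T)).as_rotvec().round(3),"t",o["time_s"],"q",np.round(o["q"],2),"F",np.round(o["wrist_force"],1),"op",round(o["opening"],2),round(o["grasp_force"],1))
E
python3 go.py .503 .276 154.9 .36 0 72
```

```text
shift mm [-320.5 -147.3   44.7] turn [0.    0.    0.121] t 0.9 q [ 1.05  0.18  1.61 -0.    1.35 -0.21] F [-0.8  0.9 -1.4] op 1.0 0.0
```

```bash
python3 -m pendant '[[[0.6,-320,-147,45,0,0,0.12],[0.6,-320,-147,45,0,0,0.12],[0.6,-320,-147,45,0,0,0.12],[0.6,-320,-147,45,0,0,0.12],[0.6,-320,-147,45,0,0,0.12]]]'; python3 go.py .503 .276 154.9 .36 0 72
```

```text
time_s: 1.32
eef_pos: [0.3316, 0.4046, 0.3783]
eef_rot: [0.0, 0.216, 0.976, 0.0]
wrist_force: [0.8, 0.5, 0.0]
opening: 0.601
grasp_force: 0.0
shift mm [-137.7  -44.    18.3] turn [0.001 0.    0.002] t 1.3167 q [ 0.66  0.09  1.76 -0.    1.29 -0.48] F [0.8 0.5 0. ] op 0.6 0.0
```

```bash
python3 -m pendant '[[[0.6,-138,-44,18,0,0,0],[0.6,-138,-44,18,0,0,0],[0.6,-138,-44,18,0,0,0],[0.6,-138,-44,18,0,0,0],[0.6,-138,-44,18,0,0,0]]]'; python3 go.py .503 .276 154.9 .257 0 72
python3 - <<'E'
from h import *
ims={n:ctrl.camera(n) for n in("top","scene")}
cv2.imwrite("pics/a.png",np.hstack([crop(n,ims[n],(.503,.276,2.704,0),4,99) for n in ims]))
E
```

```text
time_s: 1.73
eef_pos: [0.44, 0.3046, 0.3597]
eef_rot: [0.0, 0.219, 0.976, -0.001]
wrist_force: [0.1, 0.1, 0.1]
opening: 0.597
grasp_force: 0.0
shift mm [  3.    0.9 102.7] turn [-0.001  0.001 -0.004] t 1.7333 q [ 0.38  0.14  1.75 -0.    1.25 -0.74] F [0.1 0.1 0.1] op 0.6 0.0
```

View pics/a.png

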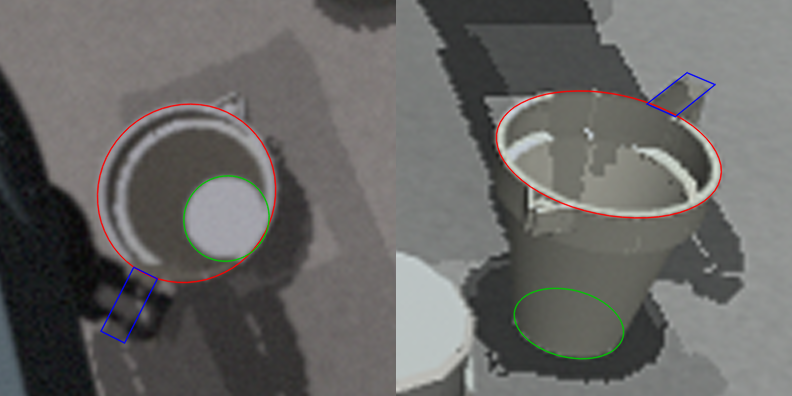

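The jug is unmoved and matches the model; in the top view the fingers straddle the handle (crop about (130,300)). Descend, close, and lift slightly.

```bash
python3 -m pendant '[[[0.6,3,1,40,0,0,0],[0.6,3,1,75,0,0,0],[0.6,3,1,95,0,0,0],[0.6,3,1,103,0,0,0],[0.6,3,1,103,0,0,0]]]'; python3 -m pendant '[[[0.0,0,0,0,0,0,0],[0.0,0,0,0,0,0,0],[0.0,0,0,0,0,0,0],[0.0,0,0,0,0,0,0],[0.0,0,0,0,0,0,0]]]'; python3 go.py .503 .276 154.9 .257 0 72
```

```text
time_s: 2.25
eef_pos: [0.4332, 0.3105, 0.2555]
eef_rot: [-0.002, 0.216, 0.976, -0.001]
wrist_force: [0.6, 0.3, 1.4]
opening: 0.598
grasp_force: 0.0
time_s: 2.67
eef_pos: [0.4355, 0.3104, 0.2592]
eef_rot: [0.001, 0.217, 0.976, 0.001]
wrist_force: [-1.1, 1.5, 7.2]
opening: 0.17
grasp_force: 60.9
shift mm [-3.8 -2.6  2.2] turn [0.003 0.002 0.001] t 2.6667 q [ 0.4   0.27  1.82  0.    1.04 -0.74] F [-1.1  1.5  7.2] op 0.17 60.9
```

```bash
python3 -m pendant '[[[0.0,0,0,-10,0,0,0],[0.0,0,0,-35,0,0,0],[0.0,0,0,-70,0,0,0],[0.0,0,0,-105,0,0,0],[0.0,0,0,-140,0,0,0]]]';python3 -m pendant '[[[0.0,0,0,-10,0,0,0],[0.0,0,0,-10,0,0,0]]]'; python3 go.py .5993 -.0349 95 .41 0 72
python3 - <<'E'
from h import *
ims={n:ctrl.camera(n) for n in("top","scene")}
o=ctrl.get_obs();z=o["eef_pos"][2]-.258;e=o["eef_pos"]
v=(e[0]+.068*.906,e[1]-.068*.424,2.704)
for s in (["top"],["scene"],["top","scene"]): x,f=fit({n:ims[n] for n in s},v,z);print(s,x.round(4),f)
cv2.imwrite("pics/b.png",np.hstack([crop(n,ims[n],(*x,z),4,99) for n in ims]));print(v,z)
E
```

```text
time_s: 3.08
eef_pos: [0.4344, 0.3095, 0.3992]
eef_rot: [-0.0, 0.217, 0.976, -0.0]
wrist_force: [0.5, 0.3, -0.8]
opening: 0.174
grasp_force: 60.1
time_s: 3.25
eef_pos: [0.4356, 0.3101, 0.4118]
eef_rot: [0.003, 0.217, 0.976, 0.002]
wrist_force: [0.4, -0.1, -1.0]
opening: 0.173
grasp_force: 60.2
shift mm [-258.3 -181.     2.1] turn [0.008 0.002 1.047] t 3.25 q [ 0.4   0.08  1.7  -0.    1.35 -0.74] F [ 0.4 -0.1 -1. ] op 0.17 60.2
['top'] [0.5056 0.2798 2.894 ] -60.49082946777344
['scene'] [0.5    0.2775 2.6801] -119.68082427978516
['top', 'scene'] [0.504  0.2788 2.7224] -99.69512176513672
(np.float64(0.4960593768695785), np.float64(0.2807697334628698), 2.704) 0.14871717184075794
```

View pics/b.png

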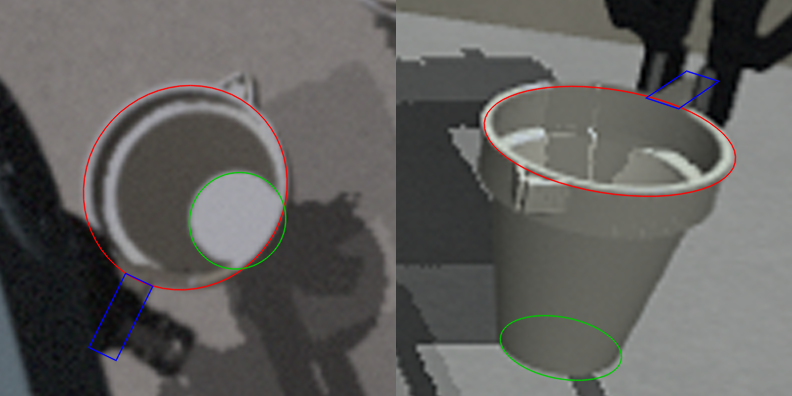

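The jug is held upright: rim and foot both match the model lifted 150 mm, in both views. Its axis is about 74 mm from the TCP. Carry it over the tray.

```bash
python3 -m pendant '[[[0.0,-26,-18,0,0,0,0.1],[0.0,-55,-40,0,0,0,0.22],[0.0,-85,-60,0,0,0,0.34],[0.0,-115,-80,0,0,0,0.46],[0.0,-145,-100,0,0,0,0.58]]]'; python3 go.py .5993 -.0349 95 .41 0 74
```

```text
time_s: 3.77
eef_pos: [0.5237, 0.1564, 0.4042]
eef_rot: [-0.002, 0.489, 0.872, -0.001]
wrist_force: [0.0, 0.8, -1.4]
opening: 0.172
grasp_force: 60.1
shift mm [-136.4   -2.3   -6.1] turn [-0.005 -0.001  0.461] t 3.7667 q [ 0.07  0.12  1.68 -0.    1.35 -0.48] F [ 0.   0.8 -1.4] op 0.17 60.1
```

```bash
python3 -m pendant '[[[0.0,-34,-1,-2,0,0,0.12],[0.0,-68,-1,-4,0,0,0.24],[0.0,-102,-2,-6,0,0,0.36],[0.0,-130,-2,-6,0,0,0.46],[0.0,-136,-2,-6,0,0,0.46]]]'; python3 -m pendant '[[[0.0,0,0,0,0,0,0],[0.0,0,0,0,0,0,0]]]'
python3 go.py .5993 -.0349 95 .41 0 74
python3 - <<'E'
from h import *
ims={n:ctrl.camera(n) for n in("top","scene")}
o=ctrl.get_obs();z=o["eef_pos"][2]-.258;e=o["eef_pos"]
v=(e[0]+.074*.087,e[1]-.074*.996,1.658)
for s in (["top"],["scene"],["top","scene"]): x,f=fit({n:ims[n] for n in s},v,z);print(s,x.round(4),f)
print(v,z)
E
```

```text
time_s: 4.18
eef_pos: [0.5948, 0.0372, 0.4101]
eef_rot: [-0.001, 0.676, 0.737, -0.002]
wrist_force: [-0.2, 1.0, -1.9]
opening: 0.174
grasp_force: 60.2
time_s: 4.35
eef_pos: [0.5931, 0.0413, 0.4108]
eef_rot: [-0.002, 0.673, 0.74, -0.001]
wrist_force: [-0.3, 0.8, -1.2]
opening: 0.171
grasp_force: 60.2
shift mm [-2.5 -0.5  0.8] turn [-0.004 -0.002  0.007] t 4.35 q [-0.13  0.22  1.55  0.    1.38 -0.22] F [-0.3  0.8 -1.2] op 0.17 60.2
['top'] [ 0.5985 -0.0325  1.9211] -50.06879425048828
['scene'] [ 0.6017 -0.031   1.6574] -66.71310424804688
['top', 'scene'] [ 0.5999 -0.0315  1.9589] -90.3032455444336
(np.float64(0.5993988946338213), np.float64(-0.03130279737984312), 1.658) 0.15395431160597461
```

```bash
python3 -m pendant '[[[0.0,-3,0,15,0,0,0],[0.0,-3,0,38,0,0,0],[0.0,-3,0,60,0,0,0],[0.0,-3,0,80,0,0,0],[0.0,-3,0,95,0,0,0]]]'; python3 -m pendant '[[[0.0,0,0,5,0,0,0],[0.0,0,0,10,0,0,0],[0.0,0,0,15,0,0,0],[0.0,0,0,18,0,0,0],[0.0,0,0,20,0,0,0]]]'
python3 -m pendant '[[[0.0,0,0,2,0,0,0],[0.0,0,0,4,0,0,0],[0.0,0,0,6,0,0,0],[0.0,0,0,6,0,0,0]]]'
```

```text
time_s: 4.87
eef_pos: [0.5927, 0.04, 0.3162]
eef_rot: [-0.001, 0.672, 0.741, -0.001]
wrist_force: [0.9, 0.1, -1.5]
opening: 0.172
grasp_force: 60.2
time_s: 5.28
eef_pos: [0.5942, 0.0384, 0.2988]
eef_rot: [0.0, 0.673, 0.74, 0.0]
wrist_force: [-0.4, 0.3, -0.6]
opening: 0.176
grasp_force: 60.1
time_s: 5.62
eef_pos: [0.594, 0.0382, 0.292]
eef_rot: [-0.0, 0.673, 0.74, -0.0]
wrist_force: [0.0, -0.2, -2.3]
opening: 0.171
grasp_force: 60.1
```

```bash
python3 -m pendant '[[[0.0,0,0,1,0,0,0],[0.0,0,0,2,0,0,0],[0.0,0,0,3,0,0,0],[0.0,0,0,3,0,0,0]]]'; python3 -m pendant '[[[0.0,0,0,1,0,0,0],[0.0,0,0,2,0,0,0],[0.0,0,0,2,0,0,0]]]'; python3 -m pendant '[[[0.0,0,0,1,0,0,0],[0.0,0,0,2,0,0,0],[0.0,0,0,2,0,0,0]]]'
```

```text
time_s: 5.95
eef_pos: [0.594, 0.0382, 0.2891]
eef_rot: [-0.0, 0.673, 0.74, -0.0]
wrist_force: [0.4, 0.0, -1.1]
opening: 0.172
grasp_force: 60.1
time_s: 6.2
eef_pos: [0.594, 0.0382, 0.2871]
eef_rot: [-0.0, 0.673, 0.74, -0.0]
wrist_force: [0.4, -0.8, -0.5]
opening: 0.172
grasp_force: 60.2
time_s: 6.45
eef_pos: [0.5944, 0.0385, 0.2864]
eef_rot: [0.0, 0.673, 0.74, 0.001]
wrist_force: [-1.9, 1.4, 5.1]
opening: 0.173
grasp_force: 61.1
```

Contact came at TCP z 0.286, which is the home height. Release and rise.

```bash
python3 -m pendant '[[[0.0,0,0,1,0,0,0],[0.0,0,0,1,0,0,0]]]'; python3 -m pendant '[[[0.5,0,0,1,0,0,0],[0.5,0,0,1,0,0,0],[0.5,0,0,0,0,0,0],[0.5,0,0,0,0,0,0]]]';  python3 -m pendant '[[[0.5,0,0,-15,0,0,0],[0.5,0,0,-45,0,0,0],[0.5,0,0,-80,0,0,0],[0.5,0,0,-110,0,0,0],[0.5,0,0,-135,0,0,0]]]'; python3 go.py .4511 -.283 179 .42 1 72
python3 - <<'E'
from h import *
ims={n:ctrl.camera(n) for n in("top","scene")}
z=.027
for s in (["scene"],["top","scene"]): x,f=fit({n:ims[n] for n in s},(.5993,-.0349,1.658),z);print(s,x.round(4),f)
x,f=fit({"scene":ims["scene"]},(.5993,-.0349,1.658),z)
cv2.imwrite("pics/c.png",np.hstack([crop(n,ims[n],(*x,z),4,99) for n in ims]))
E
```

```text
time_s: 6.62
eef_pos: [0.5946, 0.0387, 0.2863]
eef_rot: [0.001, 0.673, 0.74, 0.001]
wrist_force: [-3.3, 2.9, 10.8]
opening: 0.171
grasp_force: 61.9
time_s: 6.95
eef_pos: [0.594, 0.0381, 0.2842]
eef_rot: [-0.0, 0.673, 0.74, -0.0]
wrist_force: [-0.0, -0.2, 1.0]
opening: 0.499
grasp_force: 0.0
time_s: 7.37
eef_pos: [0.5942, 0.0381, 0.4218]
eef_rot: [0.001, 0.673, 0.74, 0.001]
wrist_force: [0.3, 0.0, 0.9]
opening: 0.497
grasp_force: 0.0
shift mm [-298.3 -244.1    1.4] turn [ 2.000e-03 -1.000e-03  1.682e+00] t 7.3667 q [-0.14  0.21  1.54  0.    1.39 -0.23] F [0.3 0.  0.9] op 0.5 0.0
['scene'] [ 0.5984 -0.0368  1.8302] -70.20452117919922
['top', 'scene'] [ 0.5993 -0.037   1.7718] -84.00997161865234
```

View pics/c.png

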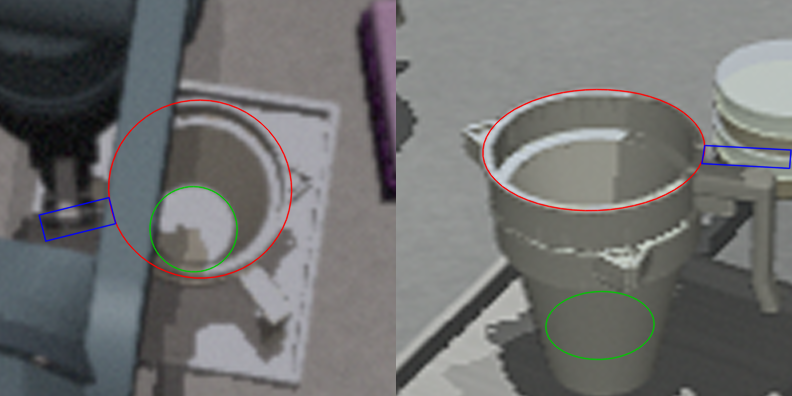

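The first jug is nested and upright: the rim overlay fits at the 24 mm height, the crop shows the collar sitting on the lower rim, and its handle is clear of the lower one. Now for the right jug.

```bash
python3 -m pendant '[[[0.5,-298,-244,0,0,0,1.68],[0.5,-298,-244,0,0,0,1.68],[0.5,-298,-244,0,0,0,1.68],[0.5,-298,-244,0,0,0,1.68],[0.5,-298,-244,0,0,0,1.68]]]'; python3 go.py .4511 -.283 179 .37 1 72
```

```text
time_s: 7.88
eef_pos: [0.4762, -0.1356, 0.4181]
eef_rot: [-0.001, 0.869, 0.494, -0.0]
wrist_force: [0.7, 0.4, 0.7]
opening: 0.5
grasp_force: 0.0
shift mm [-175.2   -8.7   48.2] turn [-1.000e-03  1.000e-03  1.052e+00] t 7.8833 q [-0.52 -0.01  1.79 -0.    1.37  0.02] F [0.7 0.4 0.7] op 0.5 0.0
```

```bash
python3 -m pendant '[[[0.5,-175,-9,48,0,0,1.05],[0.5,-175,-9,48,0,0,1.05],[0.5,-175,-9,48,0,0,1.05],[0.5,-175,-9,48,0,0,1.05],[0.5,-175,-9,48,0,0,1.05]]]'; python3 go.py .4511 -.283 179 .37 1 72
```

```text
time_s: 8.3
eef_pos: [0.3784, -0.2837, 0.3689]
eef_rot: [-0.001, 0.98, 0.201, -0.001]
wrist_force: [0.4, 1.1, 0.6]
opening: 0.498
grasp_force: 0.0
shift mm [ 1.4 -1.6 -1.1] turn [-0.002  0.003  0.423] t 8.3 q [-0.89 -0.01  1.89 -0.    1.27  0.27] F [0.4 1.1 0.6] op 0.5 0.0
```

```bash
python3 -m pendant '[[[0.6,0,0,0,0,0,0.12],[0.6,0,0,0,0,0,0.24],[0.6,0,0,0,0,0,0.36],[0.6,0,0,0,0,0,0.42],[0.6,0,0,0,0,0,0.42]]]'; python3 go.py .4511 -.283 179 .257 1 72
```

```text
time_s: 8.72
eef_pos: [0.381, -0.2809, 0.3702]
eef_rot: [-0.001, 1.0, -0.004, -0.001]
wrist_force: [-0.3, -0.0, -0.6]
opening: 0.598
grasp_force: 0.0
shift mm [ -1.8   1.  113.2] turn [-0.001  0.001  0.01 ] t 8.7167 q [-0.89 -0.01  1.89 -0.    1.27  0.69] F [-0.3 -0.  -0.6] op 0.6 0.0
```

```bash
python3 -m pendant '[[[0.6,-2,1,40,0,0,0.01],[0.6,-2,1,78,0,0,0.01],[0.6,-2,1,102,0,0,0.01],[0.6,-2,1,111,0,0,0.01],[0.6,-2,1,111,0,0,0.01]]]'; python3 -m pendant '[[[0.0,0,0,0,0,0,0],[0.0,0,0,0,0,0,0],[0.0,0,0,0,0,0,0],[0.0,0,0,0,0,0,0],[0.0,0,0,0,0,0,0]]]'; python3 go.py .4511 -.283 179 .257 1 72
```

```text
time_s: 9.13
eef_pos: [0.3785, -0.281, 0.2577]
eef_rot: [-0.002, 1.0, -0.007, -0.002]
wrist_force: [0.3, 0.3, 0.8]
opening: 0.6
grasp_force: 0.0
time_s: 9.55
eef_pos: [0.3799, -0.2826, 0.262]
eef_rot: [0.001, 1.0, -0.007, 0.001]
wrist_force: [-2.2, 0.2, 6.6]
opening: 0.174
grasp_force: 60.5
shift mm [-0.8 -0.9  5. ] turn [ 0.003 -0.002  0.003] t 9.55 q [-0.89  0.14  1.97 -0.    1.02  0.69] F [-2.2  0.2  6.6] op 0.17 60.5
```

```bash
python3 -m pendant '[[[0.0,0,0,-10,0,0,0],[0.0,0,0,-35,0,0,0],[0.0,0,0,-75,0,0,0],[0.0,0,0,-115,0,0,0],[0.0,0,0,-155,0,0,0]]]';python3 -m pendant '[[[0.0,0,0,-25,0,0,0],[0.0,0,0,-30,0,0,0],[0.0,0,0,-30,0,0,0]]]'; python3 go.py .5993 -.036 335 .45 1 72
python3 - <<'E'
from h import *
ims={n:ctrl.camera(n) for n in("top","scene")}
o=ctrl.get_obs();z=o["eef_pos"][2]-.260;e=o["eef_pos"]
v=(e[0]+.072,e[1],3.124)
for s in (["top"],["scene"],["top","scene"]): x,f=fit({n:ims[n] for n in s},v,z);print(s,x.round(4),f)
print(v,z)
cv2.imwrite("pics/d.png",np.hstack([crop(n,ims[n],(*x,z),4,99) for n in ims]))
E
```

```text
time_s: 9.97
eef_pos: [0.3789, -0.2814, 0.4175]
eef_rot: [-0.0, 1.0, -0.008, -0.0]
wrist_force: [1.5, -0.1, -1.9]
opening: 0.168
grasp_force: 59.4
time_s: 10.22
eef_pos: [0.3795, -0.2821, 0.4481]
eef_rot: [0.002, 1.0, -0.007, 0.002]
wrist_force: [-0.0, -0.7, -1.5]
opening: 0.172
grasp_force: 59.5
shift mm [ 281.8 -219.9   -1.8] turn [ 0.006  0.005 -2.72 ] t 10.2167 q [-0.89 -0.09  1.8  -0.    1.43  0.69] F [-0.  -0.7 -1.5] op 0.17 59.5
['top'] [ 0.4508 -0.2843  3.1757] -58.7822265625
['scene'] [ 0.4508 -0.2819  3.1684] -68.28425598144531
['top', 'scene'] [ 0.4506 -0.2832  3.1613] -115.70491027832031
(np.float64(0.4510161940169784), np.float64(-0.281548235283528), 3.124) 0.1842295979147669
```

View pics/d.png

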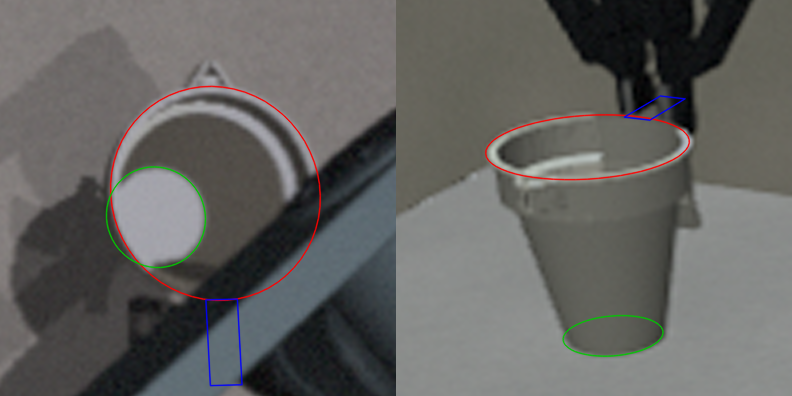

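The second jug is held upright: rim and foot fit in both views, with its axis at r≈72 mm. Carry and rotate.

```bash
python3 -m pendant '[[[0.0,63,-50,-2,0,0,-0.6],[0.0,63,-50,-2,0,0,-0.6],[0.0,63,-50,-2,0,0,-0.6],[0.0,63,-50,-2,0,0,-0.6],[0.0,63,-50,-2,0,0,-0.6]]]'; python3 go.py .5993 -.036 335 .45 1 72
```

```text
time_s: 10.73
eef_pos: [0.4432, -0.2319, 0.4443]
eef_rot: [-0.002, 0.956, 0.292, -0.001]
wrist_force: [-0.4, -0.9, -1.4]
opening: 0.174
grasp_force: 59.4
shift mm [276.  -13.6  -6. ] turn [-0.005 -0.005 -2.112] t 10.7333 q [-0.72 -0.02  1.74 -0.    1.43  0.26] F [-0.4 -0.9 -1.4] op 0.17 59.4
```

```bash
python3 -m pendant '[[[0.0,0,0,0,0,0,-0.6],[0.0,0,0,0,0,0,-0.6],[0.0,0,0,0,0,0,-0.6],[0.0,0,0,0,0,0,-0.6],[0.0,0,0,0,0,0,-0.6]]]'; python3 go.py .5993 -.036 335 .45 1 72
```

```text
time_s: 11.15
eef_pos: [0.4427, -0.2326, 0.4444]
eef_rot: [-0.003, 0.828, 0.561, -0.001]
wrist_force: [0.3, -0.5, -1.9]
opening: 0.172
grasp_force: 59.4
shift mm [236.6 144.4  -5.9] turn [-0.003 -0.005 -1.514] t 11.15 q [-0.72 -0.02  1.74 -0.    1.43 -0.34] F [ 0.3 -0.5 -1.9] op 0.17 59.4
```

```bash
python3 -m pendant '[[[0.0,120,72,-5,0,0,-0.6],[0.0,120,72,-5,0,0,-0.6],[0.0,120,72,-5,0,0,-0.6],[0.0,120,72,-5,0,0,-0.6],[0.0,120,72,-5,0,0,-0.6]]]'; python3 go.py .5993 -.036 335 .45 1 72
```

```text
time_s: 11.57
eef_pos: [0.5568, -0.1462, 0.4491]
eef_rot: [-0.002, 0.624, 0.782, 0.0]
wrist_force: [-0.3, -0.3, -1.2]
opening: 0.17
grasp_force: 59.4
shift mm [ 53.9 122.7  -1. ] turn [-0.001 -0.005 -0.91 ] t 11.5667 q [-0.46  0.15  1.55  0.    1.44 -0.69] F [-0.3 -0.3 -1.2] op 0.17 59.4
```

```bash
python3 -m pendant '[[[0.0,27,60,-1,0,0,-0.6],[0.0,27,60,-1,0,0,-0.6],[0.0,27,60,-1,0,0,-0.6],[0.0,27,60,-1,0,0,-0.6],[0.0,27,60,-1,0,0,-0.6]]]'; python3 go.py .5993 -.036 335 .45 1 72
```

```text
time_s: 11.98
eef_pos: [0.6079, -0.1091, 0.4496]
eef_rot: [-0.003, 0.366, 0.931, -0.0]
wrist_force: [-0.1, 0.0, -1.9]
opening: 0.171
grasp_force: 59.5
shift mm [-12.4  69.8  -0.6] turn [-0.001 -0.006 -0.313] t 11.9833 q [-0.37  0.24  1.44 -0.    1.46 -1.19] F [-0.1  0.  -1.9] op 0.17 59.5
```

```bash
python3 -m pendant '[[[0.0,-4,24,-1,0,0,-0.12],[0.0,-8,48,-1,0,0,-0.24],[0.0,-12,65,-1,0,0,-0.31],[0.0,-12,69,-1,0,0,-0.31],[0.0,-12,69,-1,0,0,-0.31]]]'; python3 -m pendant '[[[0.0,0,0,0,0,0,0],[0.0,0,0,0,0,0,0]]]'; python3 go.py .5993 -.036 335 .45 1 72
python3 - <<'E'
from h import *
ims={n:ctrl.camera(n) for n in("top","scene")}
o=ctrl.get_obs();z=o["eef_pos"][2]-.260;e=o["eef_pos"]
v=(e[0]-.072*.906,e[1]+.072*.423,5.847)
for s in (["top"],["scene"],["top","scene"]): x,f=fit({n:ims[n] for n in s},v,z);print(s,x.round(4),f)
print(v,z)
cv2.imwrite("pics/e.png",np.hstack([crop(n,ims[n],(*x,z),3.3,120) for n in ims]))
E
```

```text
time_s: 12.4
eef_pos: [0.6642, -0.067, 0.4511]
eef_rot: [-0.002, 0.222, 0.975, 0.0]
wrist_force: [0.1, -0.2, -1.0]
opening: 0.167
grasp_force: 59.5
time_s: 12.57
eef_pos: [0.6634, -0.0684, 0.4531]
eef_rot: [-0.001, 0.222, 0.975, -0.0]
wrist_force: [-0.2, -0.1, -1.6]
opening: 0.173
grasp_force: 59.5
shift mm [-0.2  2.3  3.1] turn [-0.001 -0.002 -0.012] t 12.5667 q [-0.28  0.35  1.3  -0.    1.49 -1.4 ] F [-0.2 -0.1 -1.6] op 0.17 59.5
['top'] [ 0.594  -0.0333  5.8165] -27.441925048828125
['scene'] [ 0.6046 -0.0362  5.8843] -35.17375946044922
['top', 'scene'] [ 0.6046 -0.0362  5.839 ] -56.19043731689453
(np.float64(0.5982155585357181), np.float64(-0.0380551287292991), 5.847) 0.19399932247493656
```

View pics/e.png

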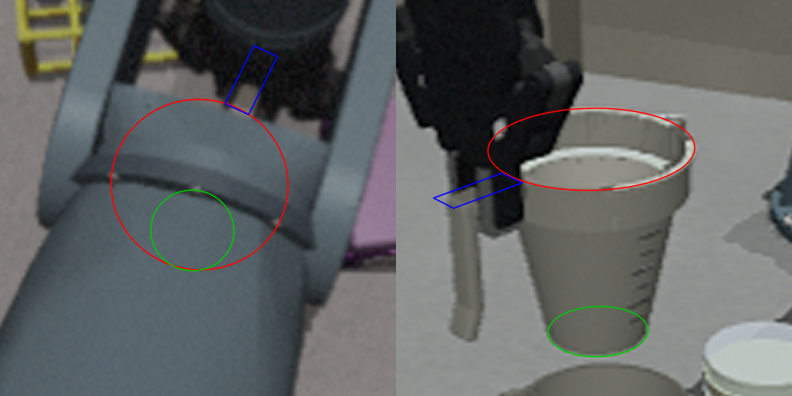

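The arm hides the top view. In the scene view the jug hangs upright, its foot near crop (603,335), directly above the stack's rim at (605,375). Shift 2 mm and lower.

```bash
python3 -m pendant '[[[0.0,0,2,15,0,0,-0.01],[0.0,0,2,38,0,0,-0.01],[0.0,0,2,60,0,0,-0.01],[0.0,0,2,80,0,0,-0.01],[0.0,0,2,100,0,0,-0.01]]]'; python3 -m pendant '[[[0.0,0,0,5,0,0,0],[0.0,0,0,10,0,0,0],[0.0,0,0,15,0,0,0],[0.0,0,0,20,0,0,0],[0.0,0,0,22,0,0,0]]]'
python3 -m pendant '[[[0.0,0,0,2,0,0,0],[0.0,0,0,4,0,0,0],[0.0,0,0,6,0,0,0],[0.0,0,0,6,0,0,0]]]'; python3 go.py .5993 -.036 335 .313 1 72
```

```text
time_s: 13.08
eef_pos: [0.6643, -0.0666, 0.3536]
eef_rot: [0.0, 0.217, 0.976, -0.0]
wrist_force: [0.3, -0.4, -1.4]
opening: 0.167
grasp_force: 59.5
time_s: 13.5
eef_pos: [0.665, -0.0662, 0.3327]
eef_rot: [0.001, 0.217, 0.976, -0.0]
wrist_force: [0.4, 0.4, -1.9]
opening: 0.172
grasp_force: 59.5
time_s: 13.83
eef_pos: [0.6648, -0.066, 0.3261]
eef_rot: [-0.0, 0.217, 0.976, 0.0]
wrist_force: [0.2, -0.6, -1.1]
opening: 0.171
grasp_force: 59.5
shift mm [ 0.1 -0.5 13.1] turn [-0. -0. -0.] t 13.8333 q [-0.28  0.45  1.42 -0.    1.27 -1.41] F [ 0.2 -0.6 -1.1] op 0.17 59.5
```

```bash
python3 -m pendant '[[[0.0,0,0,2,0,0,0],[0.0,0,0,4,0,0,0],[0.0,0,0,6,0,0,0],[0.0,0,0,8,0,0,0],[0.0,0,0,8,0,0,0]]]'; python3 -m pendant '[[[0.0,0,0,1,0,0,0],[0.0,0,0,2,0,0,0],[0.0,0,0,2,0,0,0]]]'; python3 -m pendant '[[[0.0,0,0,1,0,0,0],[0.0,0,0,2,0,0,0],[0.0,0,0,2,0,0,0]]]'
```

```text
time_s: 14.25
eef_pos: [0.6647, -0.066, 0.3176]
eef_rot: [-0.0, 0.217, 0.976, 0.0]
wrist_force: [0.7, -0.3, -1.4]
opening: 0.172
grasp_force: 59.5
time_s: 14.5
eef_pos: [0.6648, -0.066, 0.3161]
eef_rot: [-0.0, 0.217, 0.976, -0.0]
wrist_force: [0.0, 0.9, -1.5]
opening: 0.175
grasp_force: 59.5
time_s: 14.75
eef_pos: [0.6648, -0.066, 0.314]
eef_rot: [-0.0, 0.217, 0.976, 0.0]
wrist_force: [0.5, -0.2, -1.2]
opening: 0.169
grasp_force: 59.5
```

```bash
python3 -m pendant '[[[0.0,0,0,1,0,0,0],[0.0,0,0,2,0,0,0],[0.0,0,0,2,0,0,0]]]'; python3 -m pendant '[[[0.0,0,0,1,0,0,0],[0.0,0,0,2,0,0,0],[0.0,0,0,2,0,0,0]]]'
```

```text
time_s: 15.0
eef_pos: [0.6652, -0.0661, 0.3132]
eef_rot: [0.001, 0.217, 0.976, 0.0]
wrist_force: [-0.8, -0.0, 3.5]
opening: 0.172
grasp_force: 60.1
time_s: 15.25
eef_pos: [0.6658, -0.0663, 0.3127]
eef_rot: [0.002, 0.217, 0.976, -0.0]
wrist_force: [0.3, -0.2, 9.5]
opening: 0.171
grasp_force: 60.9
```

Contact at 0.313, which is the predicted home height. Release, rise and back off to one side.

```bash
python3 -m pendant '[[[0.5,0,0,0,0,0,0],[0.5,0,0,-1,0,0,0],[0.5,0,0,-1,0,0,0],[0.5,0,0,-1,0,0,0]]]';  python3 -m pendant '[[[0.5,0,0,-15,0,0,0],[0.5,0,0,-45,0,0,0],[0.5,0,0,-80,0,0,0],[0.5,0,0,-110,0,0,0],[0.5,0,0,-135,0,0,0]]]';  python3 -m pendant '[[[0.5,100,-180,0,0,0,0],[0.5,100,-180,0,0,0,0],[0.5,100,-180,0,0,0,0],[0.5,100,-180,0,0,0,0],[0.5,100,-180,0,0,0,0]]]'
python3 - <<'E'
from h import *
ims={n:ctrl.camera(n) for n in("top","scene")}
for z,v in ((.051,(.599,-.036,5.847)),):
    x,f=fit(ims,v,z);print(x.round(4),f)
cv2.imwrite("pics/f.png",np.hstack([crop(n,ims[n],(*x,z),4,99) for n in ims]))
E
```

```text
time_s: 15.58
eef_pos: [0.6647, -0.066, 0.3108]
eef_rot: [-0.0, 0.217, 0.976, 0.0]
wrist_force: [-0.0, 0.1, 0.2]
opening: 0.5
grasp_force: 0.0
time_s: 16.0
eef_pos: [0.6649, -0.066, 0.4487]
eef_rot: [0.001, 0.217, 0.976, -0.0]
wrist_force: [0.4, 0.8, 0.4]
opening: 0.503
grasp_force: 0.0
time_s: 16.42
eef_pos: [0.4962, -0.1874, 0.4459]
eef_rot: [-0.0, 0.216, 0.976, -0.0]
wrist_force: [-0.1, -0.4, 0.1]
opening: 0.5
grasp_force: 0.0
[ 0.6012 -0.0365  5.8759] -228.96151733398438
```

View pics/f.png

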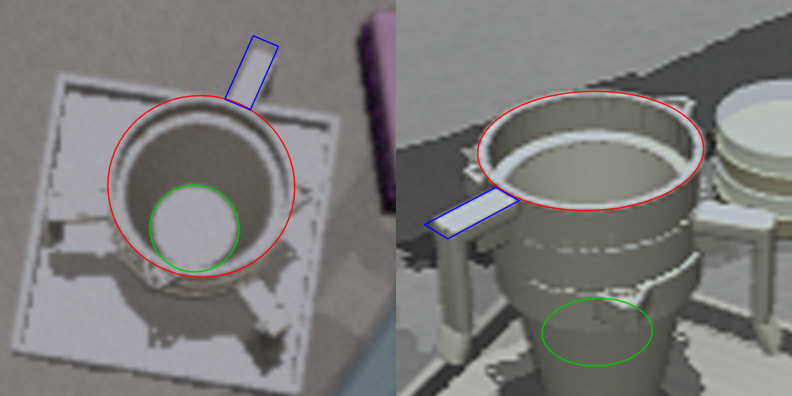

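The three jugs are nested level: the top rim fits at +48 mm in both views. The handles sit at about 337°, 95° and 215°, all free, and the jugs stand centred in the tray.

```bash
python3 -c "
from bench import ctrl
print(ctrl.hand_in())"
```

```text
the job is handed in; nothing more can be done
None
```

I nested both loose jugs upright in the tray jug and lowered each until it touched at its expected home height. The three handles point about 120° apart, and I handed the job in with the gripper clear at about 16 s of the 64 s allowed.

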